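# Clamp the test cartridge and note the stroke

## Task

Press the paddle of the cartridge press down until you feel it firm up on the cartridge, without crushing the cartridge, and let go: the lever stays where it is left. Then note how far it travelled by sliding the rider along the ruler until its pointer lines up with the needle. Leave the tip box, the tube rack and the jar where they stand.

Things in the scene. Friction and masses are not known exactly. Their poses are not given: they have to be found in the camera images.
- press: Bench press; grey base 230 x 360 x 40 mm, origin on the bench; base spans x -120 to 110, y -180 to 180. y runs along lever and ruler, x from the ruler side to the lamp side, z up (the press frame). Two posts, 290 high, at x 95, y -165 and 165; two hinge cheeks, 140 high, at y -160 to -110, x -6 to 46.
- lamp_edge (a point): Lower edge, on the -x side, of the aluminium lamp bar: at x 28, 288 above the bench. The bar (50 in x, 22 thick, y -190 to 230) overhangs the lever, so a tool held upright on the paddle fouls it: lean the tool's upper end towards -x by 25 to 45 degrees. Axes as the press.
- hinge (a point): Lever's hinge point, at x 20, y -130, z 120 mm in the press frame. The lever turns about the x axis through it. Axes as the press.
- paddle (a point): Middle of the top of the black rubber paddle, 36 (x) x 65 (along the lever) x 12 mm, at the lever's free end, 253 mm from the hinge axis and 7 mm above the line from hinge along the lever. At the start the lever rises to it by 0.24 rad; it is then at y 114, z 187 mm in the press frame. The point's axes turn with the lever; at the start they are the press's.
- lever (a joint): Lever angle in rad: 0 at the start (up), growing as the paddle goes down, end stop 0.36. Stiff hinge: about 3 N down at the paddle moves it and it stays where left. Between 0.12 and 0.28 its round foot meets the cartridge; from there the force at the paddle grows by about 2 N per mm.
- cartridge (a joint): Squeeze (m) of the grey cartridge, 56 x 56 x 12 mm, on its seal under the lever, 130 mm from the hinge; its height varies. 1 mm takes 7 N at the foot, 1.9 mm at the paddle. Clamped: over 0.6 mm left after letting go (press 4 to 6 N beyond the free force; the hinge holds about 2 mm). Crushed: over 4.5 mm, about 18 N at the paddle.
- needle_tip (a point): Tip of the thin steel needle in the slot along the white ruler on the base; it points to -x. At x -70, z 48 mm in the press frame. The lever drives it: from y -90 towards +y by 40 mm per 0.1 rad of lever angle. Axes as the press.
- rider_tip (a point): Tip of the rider's pointer, which points to +x at the needle: x -74, z 48 mm in the press frame. The black rider slides along y only, with about 2 N friction, and stays where left. It starts at y 50 to 100, on the +y side of all places the needle comes to in this job. Axes as the press.
- rider_grip (a point): Middle of the top of the rider's upright tab, x -101, z 78 mm in the press frame: tab 12 mm wide along y, 26 along x, standing 26 above the rider's foot (18 wide, top at z 52). Pinch it along y, or push it, from straight above. Axes as the press.
- tipbox: Bystander: clear box with a yellow tip rack, 125 x 85 x 55 mm, origin under its centre, near the lever's free end.
- tuberack: Bystander: white tube rack with capped tubes, 110 x 60 x 51 mm, origin under its centre, near the hinge end.
- buffer: Bystander: glass jar, diameter 60, 120 high, origin under its centre, behind the press on its +x side.

How it is judged (in metres and radians):
On the way, in this order (a step that is already met when the one before it is completed fails the run):
1. the lever is pressed until it has firmed up on the cartridge (squeezed by more than 0.6 mm) (value of joint cartridge above 0.0006 m), for 0.3 s.
2. the rider's pointer is set to the needle (within 4 mm along the ruler) with the cartridge still clamped (value of joint cartridge above 0.0006 m and y of rider_tip in the frame of needle_tip between -0.004 and 0.004 m), for 0.2 s.
At the end, for the whole second after the job is handed in: The lever is down and at rest, the cartridge still squeezed by 0.6 to 4.5 mm, and the rider's pointer is within 4 mm of the needle's tip along the ruler (all of step 2 and value of joint cartridge below 0.0045 m and velocity of joint lever between -0.02 and 0.02 rad/s); the robot touches nothing.
It fails at once if the cartridge is crushed (squeezed by more than 4.5 mm) (value of joint cartridge above 0.0045 m).
It fails at once if the tip box, tube rack or jar is moved by more than 20 mm (distance of any of tipbox, tuberack, buffer from where it was at the start of the episode above 0.02 m).
It also fails if it takes over 64 s, if anything falls off the work surface, if the arm or the gripper's body presses on something with over 40 N, if the wrist force passes 120 N, or if a joint passes its speed limit or range.

## Robot

A 6-joint arm with a two-finger parallel gripper is mounted at the origin on the work surface. World frame = base frame: x ahead of the robot, y to its left, z up, the work surface at z = 0. Lengths are in mm, angles in degrees, forces in N, time in s.
With the tool pointing down it reaches from about 325 to 925 mm from the base axis. Payload 3.1 kg.
Tool frame: the origin (TCP) lies at the very end of the fingers, on their centre line; the grasp point (between the pads) lies grasp_offset behind it (grasp_offset is the distance from the TCP to the grasp point, in mm); z points along the fingers, x is the direction in which the jaws open and shut, and the axes are right-handed (so a half turn about z gives the same grasp; the last joint's range is limited). The gripper opens to 85 mm and grips with 20 to 120 N. Pads are 22 mm wide; open, the fingers measure 114 mm over their backs; the gripper's body (76 mm by 85 mm) begins 54 mm behind the grasp point. The pads swing forward as they close: fully open they stand 13 mm farther back than shut.
Start: joints at [-71.86, 12.427, 92.441, -0, 75.132, -6.429], TCP at [259.884, -568.419, 231.3] pointing down, gripper open.
Joint ranges: [-157.48, 157.48], [-44.54, 120.13], [17.64, 146.25], [-64.5, 244.5], [7.68, 150.69], [-147.95, 147.95]. Speed limits (degrees/s): [159.86, 159.86, 180, 180, 180, 180].

## Interface

Orientations are given as [roll, pitch, yaw] about the fixed x, y, z axes, in that order (R = Rz(yaw) Ry(pitch) Rx(roll)).
In Python, from station import * gives the robot as it stands. Calls block until the motion is done:
- goto(position, orientation): joint-space move of the TCP to a pose.
- move_l(position, attitude=None, speed=150): straight line of the TCP; attitude=None keeps the orientation; speed is the mean speed in mm/s.
- move_j(angles): joint-space move.
- grip(opening, squeeze=None): finger opening in mm; squeeze is the grip in N (None keeps the last); returns when the fingers have stopped.
- wait(seconds).
- solve_ik(position, orientation): joint angles nearest the present ones, or None.
- get_obs(): the state.
- get_image(name): name is "scene" or "top" or "wrist"; returns the picture (400x640x3 uint8, red, green, blue); there is no depth.
- get_calibration(name): a dict with "fx", "fy", "cx", "cy" (pixels), "R" (3x3) and "t" (3): a world point X has camera coordinates R X + t; the wrist camera has in their place "mount" (4x4, takes a point from camera to tool coordinates, whose origin is the TCP and whose axes are the tool frame's). Camera axes: x right, y down, z forward; pixel columns grow to the right and rows downward; lengths in mm; the calibration is good to about 2 mm. A picture is of the moment at which its call begins: read the wrist's pose just before it. get_calibration takes no time and is no camera call.
A pose or a line that the arm cannot do raises Unreachable and nothing moves.
- sign_off(): hands the job in, once; it reports no verdict.
Trained networks look in the newest picture that a camera, given by its name, has taken for a name from the list of things; names that differ only in an ending like _2 or _b are one class to them, and where a whole thing is asked for, a point or a joint stands for the part that bears it (a point fixed in the world has none). Each returns a list of dicts, best first, with "score" (0 to 1); they miss things now and then, are a little off and sometimes report something else, mostly with a low value. They report only what shows in the picture. A call takes as long as a camera call.
- spot_in(name, camera): "extent" ([centre column, centre row, width, height] in pixels, round what is visible of it).
- regions_of(name, camera): "region" (400x640 bool, what is visible of it) and "extent" ([centre column, centre row, width, height] in pixels, round what is visible of it).
The state is a dict: "t": time; "joint_pos": joint angles; "qvel": joint speeds; "effort": joint torques, N m; "tcp_pos": TCP position; "ee_rot": TCP orientation; "wrist_force": force on the tool from outside, world axes, zero at the start; "moment": the same for the moment, N m; "grip_width": finger opening in mm.
Only numpy, scipy, OpenCV 4.12 (cv2) and the standard library are available. Lean on these libraries where they do the work, as an engineer would, in place of code of your own. Each camera call takes 0.05 s, during which the arm holds its last target. There are 200 camera calls.

## Working session

There is one attempt and no reset: what is moved stays moved. The work goes in short steps, each a Python script; the robot and the scene stay as the last script left them, time stands still between calls to the robot, and variables do not carry over. Pictures are saved under pics/ and viewed, about 8 in all and at most 12, crops included, and the job is handed in when it is done.

```bash
mkdir -p pics; ls; python3 - <<'E'
from station import *
import cv2,numpy as np
for n in ["scene","top"]:
    im=get_image(n); cv2.imwrite(f"pics/{n}0.png",im[...,::-1])
    c=get_calibration(n); print(n,{k:np.round(np.array(v),3).tolist() for k,v in c.items()})
    for k in ["press","paddle","needle_tip","rider_grip","tipbox","tuberack","buffer"]:
        print(k,[(round(d["score"],2),np.round(d["extent"]).tolist()) for d in spot_in(k,n)][:2])
print(get_calibration("wrist")); o=get_obs(); print(o)
E
```

```text
pics
scene {'fx': 407.999, 'fy': 407.999, 'cx': 324.754, 'cy': 204.427, 'R': [[-0.999, -0.044, 0.012], [-0.044, 0.876, -0.479], [0.01, -0.48, -0.877]], 't': [643.984, 87.266, 1160.41]}
press [(0.65, [329.0, 222.0, 112.0, 201.0])]
paddle [(0.88, [322.0, 232.0, 25.0, 92.0])]
needle_tip []
rider_grip []
tipbox [(0.58, [296.0, 369.0, 57.0, 44.0]), (0.47, [368.0, 274.0, 12.0, 11.0])]
tuberack [(0.62, [343.0, 166.0, 24.0, 25.0])]
buffer [(0.69, [261.0, 255.0, 25.0, 39.0])]
top {'fx': 361.02, 'fy': 361.02, 'cx': 316.166, 'cy': 197.656, 'R': [[0.011, -1.0, 0.003], [-0.98, -0.011, -0.197], [0.197, -0.001, -0.98]], 't': [15.548, 680.178, 1135.336]}
press [(0.68, [211.0, 194.0, 31.0, 38.0]), (0.58, [291.0, 209.0, 160.0, 104.0])]
paddle [(0.7, [294.0, 202.0, 90.0, 28.0])]
needle_tip [(0.16, [377.0, 217.0, 20.0, 34.0])]
rider_grip []
tipbox [(0.91, [211.0, 197.0, 32.0, 40.0])]
tuberack [(0.77, [377.0, 218.0, 20.0, 32.0])]
buffer [(0.58, [290.0, 161.0, 17.0, 23.0]), (0.34, [290.0, 207.0, 158.0, 106.0])]
{'fx': 278.3383175726257, 'fy': 278.3383175726257, 'cx': 316.47191075322996, 'cy': 205.93783420
[... 315 characters left out ...]
.00000000e+00,
         1.00000000e+00]])}
{'t': 0.8, 'joint_pos': array([-7.18617303e+01,  1.24237513e+01,  9.24377721e+01, -7.16900876e-04,
        7.51309509e+01, -6.42970902e+00]), 'qvel': array([-0.04179506,  0.05025317,  0.09676483, -0.0202367 ,  0.02981468,
       -0.03937413]), 'effort': array([-6.37150492e-05, -3.96829319e+01, -3.04232240e+01, -1.83317516e-04,
        5.90651707e-04,  1.32343917e-06]), 'tcp_pos': array([ 259.87883352, -568.46202989,  231.36997764]), 'ee_rot': array([ 1.79998469e+02, -7.40078826e-03, -6.54318373e+01]), 'wrist_force': array([0.98274518, 0.08760321, 0.03065125]), 'moment': array([-0.02590206, -0.02190349, -0.01612523]), 'grip_width': 84.91100690373788}
```

```bash
python3 - <<'E'
import cv2
a=cv2.imread("pics/top0.png")[130:270,180:400]; b=cv2.imread("pics/scene0.png")[100:400,220:420]
cv2.imwrite("pics/topc.png",cv2.resize(a,None,fx=3.6,fy=3.6,interpolation=2))
cv2.imwrite("pics/scc.png",cv2.resize(b,None,fx=2,fy=2,interpolation=2))
E
```

```text
(no output)
```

View pics/topc.png

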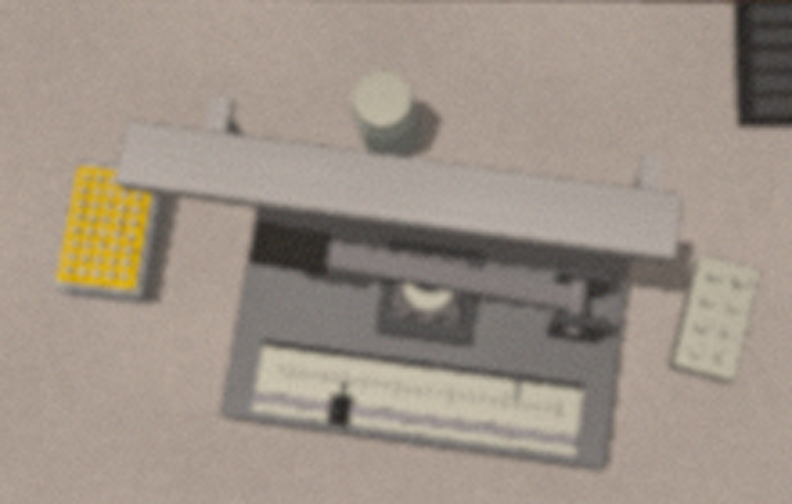

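View pics/scc.png

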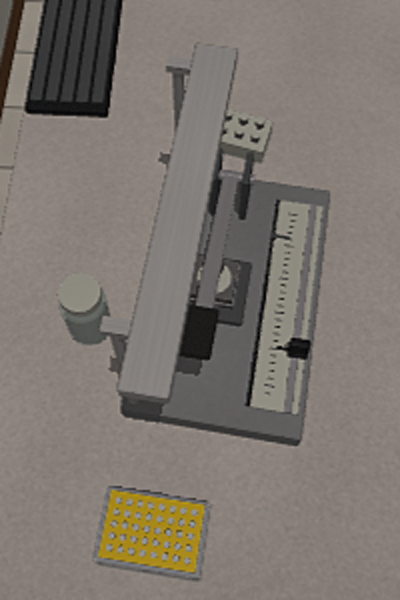

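The pictures show the press roughly axis-aligned, with the lamp bar away from the robot. In the top crop the rider is at about (342,405), the needle at about (518,395) and the base corners at (222,415) and (605,466). The scene crop agrees with this. Next I fit the press pose.

```bash
cat > h.py <<'E'
from station import *
import numpy as np, cv2
from scipy.optimize import least_squares
from scipy.spatial.transform import Rotation as Ro
def proj(c,X):
    p=np.atleast_2d(X)@np.array(c["R"]).T+np.array(c["t"]); return np.c_[c["fx"]*p[:,0]/p[:,2]+c["cx"],c["fy"]*p[:,1]/p[:,2]+c["cy"]]
def T(pose,P): # press->world
    x,y,a=pose; P=np.atleast_2d(P).astype(float); c,s=np.cos(a),np.sin(a)
    return np.c_[x+c*P[:,0]-s*P[:,1], y+s*P[:,0]+c*P[:,1], P[:,2]]
E
python3 - <<'E'
from h import *
top=[((-120,180,40),(222,412)),((-120,-180,40),(605,464)),((28,230,310),(118,184)),((28,-190,310),(678,256)),((78,230,310),(127,122)),((78,-190,310),(680,192)),((-70,-90,48),(518,400))]
sc=[((-120,180,40),(300,436)),((-120,-180,40),(329,190)),((28,230,310),(167,392)),((78,230,310),(120,388)),((28,-190,310),(238,48)),((78,-190,310),(196,45))]
ct,cs=get_calibration("top"),get_calibration("scene")
def res(p,sep=False):
    r1=proj(ct,T(p,[a for a,_ in top]))-(np.array([b for _,b in top])/3.6+[180,130])
    r2=proj(cs,T(p,[a for a,_ in sc]))-(np.array([b for _,b in sc])/2+[220,100])
    return np.r_[r1,r2].ravel()
s=least_squares(res,[650,60,-.1],loss="soft_l1",x_scale=[100,100,.1]); p=s.x; print(p,np.degrees(p[2])); print(np.round(res(p).reshape(-1,2),1))
f=least_squares(lambda q:(proj(ct,T(p,[-74,q[0],48]))-(np.array([345,382])/3.6+[180,130])).ravel(),[70]); print("rider y",f.x,f.fun)
np.save("pose.npy",p)
for n,P in dict(paddle=(20,114,187),rider=(-101,f.x[0],78),needle=(-70,-90,48)).items(): print(n,T(p,P))
E
```

```text
[ 6.17565314e+02  7.69767506e+01 -1.23138006e-01] -7.055288018122842
[[-0.5  1.1]
 [ 0.8  1.3]
 [-0.8 -0.2]
 [ 0.1  0.6]
 [ 0.3 -0.8]
 [ 1.5  0.1]
 [-0.1  0.2]
 [ 0.7  1.4]
 [ 0.3 -0.7]
 [ 0.5  2.7]
 [-2.6  0.2]
 [-0.7 -1. ]
 [-0.9 -2.5]]
rider y [69.79370908] [ 0.01431402 -0.10561002]
paddle [[651.41615968 187.65701195 187.        ]]
rider [[525.90263231 158.64752032  78.        ]]
needle [[537.04091294  -3.7438839   48.        ]]
```

```bash
cat >> h.py <<'E'
pose=np.load("pose.npy")
def W(P): return T(pose,P)[0]
def att(lean): # lean deg: upper end towards press -x; tool x = press +y
    l=np.radians(lean);c,s=np.cos(l),np.sin(l)
    R=np.array([[0,c,s],[1,0,0],[0,s,-c]])
    return Ro.from_matrix(Ro.from_euler("z",pose[2]).as_matrix()@R).as_euler("xyz",degrees=True)
def toP(w): 
    c,s=np.cos(pose[2]),np.sin(pose[2]); d=np.array(w)-[pose[0],pose[1],0]; return np.array([c*d[0]+s*d[1],-s*d[0]+c*d[1],d[2]])
def wristcam(o):
    c=dict(get_calibration("wrist")); M=np.array(c["mount"]); R=Ro.from_euler("xyz",o["ee_rot"],degrees=True).as_matrix()
    Rc=R@M[:3,:3]; tc=R@M[:3,3]+o["tcp_pos"]; c["R"]=Rc.T; c["t"]=-Rc.T@tc; return c
def pt(c,uv,z): # pixel -> press frame at height z
    d=np.array([(uv[0]-c["cx"])/c["fx"],(uv[1]-c["cy"])/c["fy"],1])@c["R"]; o=-c["R"].T@c["t"]; return toP(o+d*(z-o[2])/d[2])
E
python3 - <<'E'
from h import *
import pickle
goto(W([-160,-160,280]),att(0)); move_l(W([-70,10,240]),speed=200)
grip(0); wait(.3)
o=get_obs(); im=get_image("wrist"); c=wristcam(o); pickle.dump(c,open("c1.pkl","wb"))
print(o["t"],toP(o["tcp_pos"]),o["wrist_force"])
P=[(-120,180,40),(-120,-180,40),(-70,-90,48),(-74,69.8,48),(2,81.5,180),(2,145,195),(28,0,288)]
print(np.round(proj(c,T(pose,P))))
cv2.imwrite("pics/w1.png",im[...,::-1])
E
```

```text
4.95 [-70.00121605  10.01716742 239.96670205] [0.18352932 0.11823512 0.34060408]
[[456. 142.]
 [158. 142.]
 [234. 184.]
 [364. 180.]
 [397. 301.]
 [480. 313.]
 [295. 473.]]
```

View pics/w1.png

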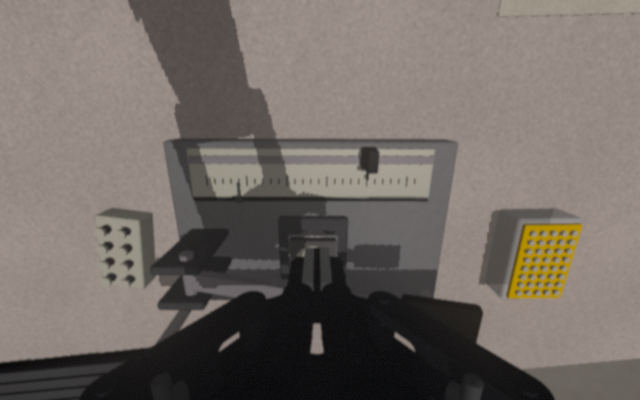

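The wrist view shows the base corners at (165,142) and (457,142), the needle tip at (239,182), the rider tip at (367,179) and the paddle edge at (482,305). That matches the prediction apart from a shift of about 3 mm in +y. I'll apply the shift, approach leaned, and descend with force feedback.

```bash
python3 - <<'E'
from h import *
p=pose.copy(); c,s=np.cos(p[2]),np.sin(p[2]); p[0]+=-s*3; p[1]+=c*3; np.save("pose.npy",p)
import h; h.pose=p
A=att(38); l=np.radians(38); back=np.array([-np.sin(l),0,np.cos(l)])
q0=np.array([22,114,200])
goto(W(q0+90*back),A); move_l(W(q0+6*back),speed=120); wait(.4)
f0=np.mean([get_obs()["wrist_force"] for _ in range(1)],axis=0); print(get_obs()["t"],toP(get_obs()["tcp_pos"]),f0,get_obs()["joint_pos"].round())
z=get_obs()["tcp_pos"][2]
while z>180:
    z-=1.5; move_l(W([22,114,z]),speed=15); o=get_obs(); d=o["wrist_force"]-f0
    print(round(z,1),round(o["tcp_pos"][2],1),d.round(1))
    if d[2]>1.5: break
np.save("f0.npy",f0); print(o["t"])
E
```

```text
6.8917 [ 18.24436367 114.22318758 205.28070245] [-0.11290255 -0.97251401  0.42223913] [ 17.   4. 112. -29.  31. -46.]
203.8 203.6 [-0.2  1.1  0.6]
202.3 201.9 [-0.4  1.9 -0.6]
200.8 200.5 [ 0.3 -0.1 -0.9]
199.3 199.1 [-0.3  0.7  0.8]
197.8 197.6 [-0.   2.2  0.3]
196.3 196.0 [-0.6  1.1 -0.3]
194.8 194.6 [-0.2  1.7 -0.8]
193.3 193.5 [-0.8  0.9  0. ]
191.8 192.4 [-0.2  1.8  2.5]
9.3
```

```bash
cat > press.py <<'E'
from h import *
f0=np.load("f0.npy"); Z0=193.5
def cmd(q,sp):
    f=.24-q; y=-130+253*np.cos(f)-7*np.sin(f); z=120+253*np.sin(f)+7*np.cos(f)
    move_l(W([22,y,z+Z0-187]),speed=sp)
def meas(n=8):
    F=[];z=[]
    for _ in range(n): o=get_obs(); F.append(o["wrist_force"]-f0); z.append(o["tcp_pos"][2]); wait(.02)
    zz=np.mean(z)-(Z0-187); q=.24-(np.arcsin((zz-120)/np.hypot(253,7))-np.arctan2(7,253)); return np.mean(F,0),q
cmd(.06,25); free=[]; q=.06; hi=0
while q<.34:
    q+=.003 if q>.11 else .006
    cmd(q,20); F,qa=meas(); print(round(q,3),round(qa,4),F.round(1))
    if q<=.115: free.append(F[2])
    ex=F[2]-np.median(free)
    if ex>9 : break
    hi=hi+1 if ex>5 else 0
    if ex>6 or hi>=2: break
print("free",np.median(free),"ex",ex,"qa",qa,get_obs()["t"]); np.save("q.npy",qa)
E
python3 press.py
```

```text
0.066 0.067 [1. 1. 1.]
0.072 0.0726 [0.8 0.9 1.5]
0.078 0.0787 [0.3 0.7 1.1]
0.084 0.0847 [0.1 0.6 1.1]
0.09 0.0906 [0.4 0.6 1. ]
0.096 0.0965 [0.3 0.3 1.3]
0.102 0.1025 [0.3 0.5 1.3]
0.108 0.1085 [0.3 0.2 1.2]
0.114 0.1144 [0.2 0.4 0.6]
0.117 0.117 [-0.2  0.1  1.4]
0.12 0.1201 [-0.1  0.1  1.6]
0.123 0.1232 [ 0.1 -0.1  1.7]
0.126 0.1262 [0.2 0.2 1.3]
0.129 0.1292 [0.1 0.1 1.4]
0.132 0.1322 [0.1 0.6 1.5]
0.135 0.1352 [0.2 0.1 1.3]
0.138 0.1381 [0.2 0.2 1.6]
0.141 0.1412 [0.2 0.5 1.3]
0.144 0.1442 [0.4 0.2 1.3]
0.147 0.1472 [0.1 0.4 1.3]
0.15 0.1503 [0.1 0.3 1.4]
0.153 0.1532 [0.2 0.  1.6]
0.156 0.1562 [0.4 0.  1.4]
0.159 0.1592 [0.2 0.3 1.7]
0.162 0.1622 [0.4 0.9 1.4]
0.165 0.1652 [-0.2  0.2  1.5]
0.168 0.1682 [-0.1  0.4  1.1]
0.171 0.1712 [0.2 0.6 1.6]
0.174 0.1742 [-0.1  0.3  1.4]
0.177 0.1772 [0.3 0.6 1.6]
0.18 0.1802 [0.2 0.7 1.3]
0.183 0.1832 [0.5 0.8 1.6]
0.186 0.1862 [-0.   0.5  1.4]
0.189 0.1892 [0.4 0.6 1.4]
0.192 0.1922 [0.3 0.6 1.5]
0.195 0.1952 [0.2 0.6 1.4]
0.198 0.1982 [-0.3  1.1  1.4]
0.201 0.2012 [0.4 1.2 1.3]
0.204 0.2042 [0.2 0.9 1.8]
0.207 0.2068 [-0.3  1.1  2. ]
0.21 0.2094 [-1.   0.6  3.4]
0.213 0.2121 [-1.5  0.5  4.3]
0.216 0.2149 [-2.1  0.6  5. ]
0.219 0.2171 [-2.8  0.5  6. ]
0.222 0.2195 [-3.8  0.   6.8]
0.225 0.2217 [-4.4  0.3  7.3]
free 1.1056724168944243 ex 6.2264426438855995 qa 0.22173006252477317 27.625
```

Contact came at about q = 0.205 and the press stopped at 0.222, about 6 N beyond free. Next I release, retreat and look.

```bash
python3 - <<'E'
from h import *
import pickle
o=get_obs(); l=np.radians(38); back=np.array([-np.sin(l),0,np.cos(l)])
P=toP(o["tcp_pos"]); move_l(W(P+[0,0,6]),speed=40); move_l(W(P+110*back),speed=200)
goto(W([-60,15,180]),att(0)); wait(.2)
o=get_obs(); im=get_image("wrist"); c=wristcam(o); pickle.dump(c,open("c2.pkl","wb"))
print(o["t"],toP(o["tcp_pos"]))
print(np.round(proj(c,T(pose,[(-120,180,40),(-120,-180,40),(-70,-1.3,48),(-74,69.8,48)]))))
cv2.imwrite("pics/w2.png",cv2.resize(im[60:240,200:460,::-1],None,fx=3,fy=3,interpolation=cv2.INTER_CUBIC))
E
```

```text
29.4917 [-61.28701317  16.0918735  179.43777393]
[[481. 139.]
 [117. 138.]
 [298. 190.]
 [368. 186.]]
```

View pics/w2.png

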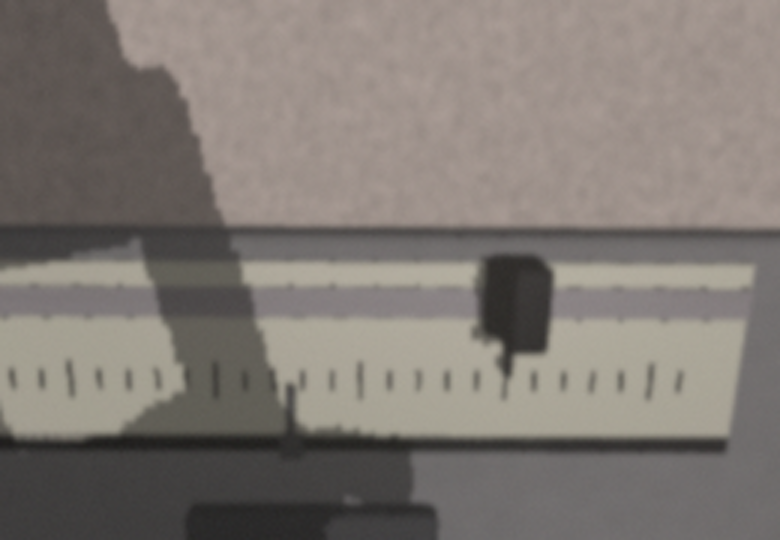

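The needle tip is at crop (291,388) and the rider tip at crop (507,372), as predicted. Next I pinch the rider and slide it.

```bash
python3 - <<'E'
from h import *
import pickle
c=pickle.load(open("c2.pkl","rb"))
n=pt(c,(291/3+200,388/3+60),48); r=pt(c,(507/3+200,372/3+60),48); print(n,r)
yn,yr=n[1],r[1]
grip(45,20); goto(W([-101,yr,120]),att(0)); move_l(W([-101,yr,61]),speed=80)
print(get_obs()["t"],get_obs()["wrist_force"]); grip(5,20); o=get_obs(); print(o["grip_width"],toP(o["tcp_pos"]),o["wrist_force"])
move_l(W([-101,yn,61]),speed=50); wait(.3); o=get_obs(); print(toP(o["tcp_pos"]),o["wrist_force"],o["grip_width"])
grip(40); move_l(W([-101,yn,120]),speed=100); goto(W([-60,15,180]),att(0)); wait(.2)
o=get_obs(); im=get_image("wrist"); c=wristcam(o); pickle.dump(c,open("c3.pkl","wb")); print(o["t"],o["grip_width"],toP(o["tcp_pos"]))
cv2.imwrite("pics/w3.png",cv2.resize(im[120:220,240:360,::-1],None,fx=6,fy=6,interpolation=cv2.INTER_CUBIC))
E
```

```text
[-70.30150546  -2.29038693  48.        ] [-76.0611944   70.78432913  48.        ]
31.3917 [-0.12568393  0.3562508  -0.0863336 ]
11.051529695740557 [-100.44273308   70.79431499   61.79463497] [-0.92199872 -0.88060539  2.85306917]
[-100.64244208   -2.10946477   61.76261954] [-2.29353527  1.55113111  6.54598831] 11.271952830755927
35.4167 39.79957130999589 [-62.09924083  14.52643593 177.61617791]
```

View pics/w3.png

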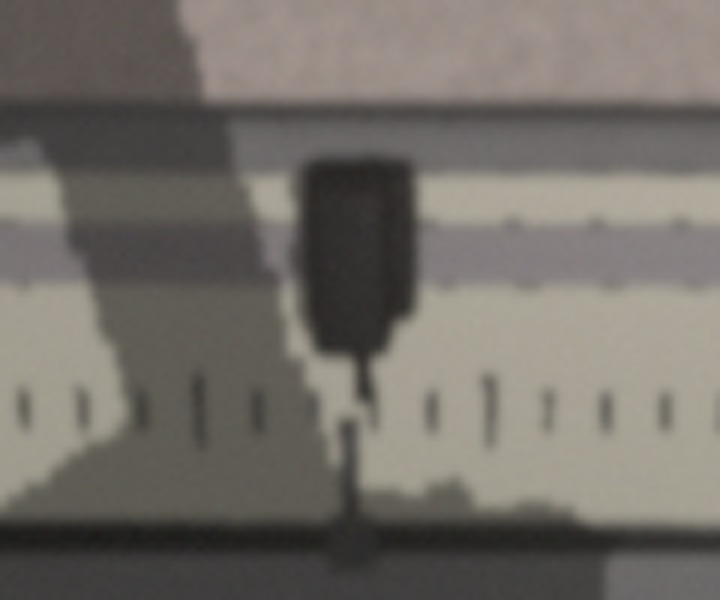

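The pointer is at about x = 363 and the needle at 348. At roughly 5.8 px/mm that leaves the pointer about 2.5 mm too far in +y. I'll regrasp and nudge it −2.5 mm.

```bash
python3 - <<'E'
from h import *
import pickle
yn=-2.29
goto(W([-101,yn,120]),att(0)); move_l(W([-101,yn,61]),speed=80)
grip(5,20); move_l(W([-101,yn-2.5,61]),speed=10); wait(.3); o=get_obs(); print(toP(o["tcp_pos"]),o["wrist_force"],o["grip_width"])
grip(40); move_l(W([-101,yn-2.5,120]),speed=100); goto(W([-60,0,180]),att(0)); wait(.3)
o=get_obs(); im=get_image("wrist"); c=wristcam(o); pickle.dump(c,open("c4.pkl","wb")); print(o["t"],o["wrist_force"],toP(o["tcp_pos"]))
print(proj(c,T(pose,[(-70,yn,48),(-74,yn,48),(-70,yn+10,48)])))
cv2.imwrite("pics/w4.png",cv2.resize(im[120:220,250:370,::-1],None,fx=6,fy=6,interpolation=cv2.INTER_CUBIC))
E
```

```text
[-100.38929651   -4.50516435   61.7515732 ] [-1.21586729  1.16773516  5.00817831] 11.22120907258329
39.6333 [ 0.21777775 -0.47916279  0.01603509] [-61.63215611  -0.1886349  178.16769991]
[[312.94866384 190.68475779]
 [312.93495235 186.86460378]
 [322.78372708 190.69093679]]
```

View pics/w4.png

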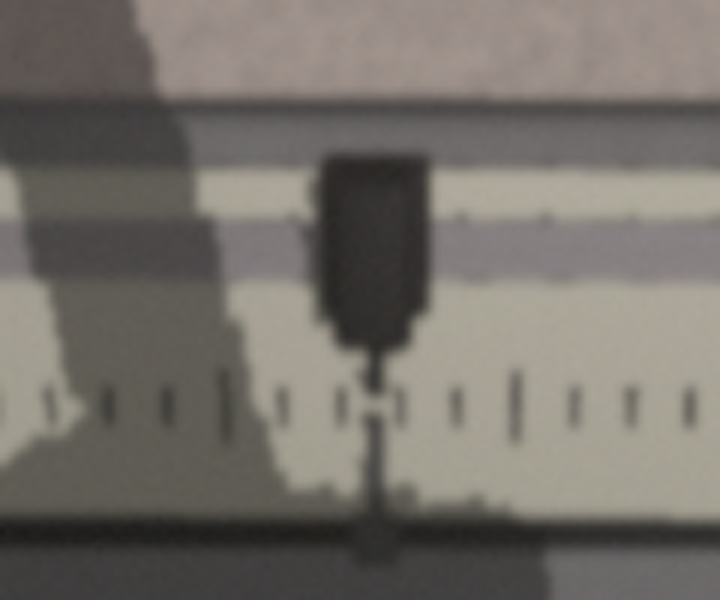

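The pointer and needle both sit at crop x = 374, so they are aligned. The needle at y ≈ −2.5 gives a lever angle of about 0.218, which is roughly 1.7 mm of squeeze. The robot is clear of everything.

```bash
python3 -c "
from station import *
sign_off(); print(get_obs()['t'])"
```

```text
the job is handed in; nothing more can be done
the job is handed in; nothing more can be done
```

I pressed the paddle until it firmed up on the cartridge, let go, and set the rider's pointer to the needle. The job is handed in at about 40 s of the 64 s allowed; no verdict is reported.

- **Pressing:** I used the closed gripper leaned 38°. The cartridge firmed up at a lever angle of about 0.205 rad, and I stopped about 6 N beyond the free force, at 0.222 rad.
- **Lever after release:** the needle reads about 0.218 rad, so the lever held. I estimate 1.7 mm of squeeze is left, within 0.6 to 4.5 mm; this is worked out from the angle, not measured directly.
- **Rider:** the first slide left the pointer about 2.5 mm off, so I regrasped it and nudged it back. The last wrist picture shows the pointer and needle on the same line, to within about 0.5 mm.
- **Surroundings:** the gripper was clear of everything at hand-in. I kept away from the tip box, tube rack and jar, but took no final picture to confirm they had not moved.
- **Disagreement:** the press position fitted from the fixed cameras was about 3 mm off along y compared with the wrist camera. I corrected for this before touching anything.

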